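Seat the reel spool on its drive pin

ROBOT

A 7-joint arm with a two-finger parallel gripper is mounted at the origin on the work surface. World frame = base frame: x ahead of the robot, y to its left, z up, the work surface at z = 0. Lengths are in m, angles in rad, forces in N, time in s.
With the tool pointing down it reaches from about 0.425 to 0.875 m from the base axis. Payload 8.4 kg.
Tool frame: the origin (TCP) lies midway between the tips of the shut fingers; the grasp point (between the pads) lies 19 mm behind it; z points along the fingers, y is the direction in which the jaws open and shut (so a half turn about z gives the same grasp; the last joint's range is limited). The gripper opens to 85 mm and grips with 20 to 120 N. Pads are 22 mm wide; open, the fingers measure 114 mm over their backs; the gripper's body (76 mm by 85 mm) begins 54 mm behind the grasp point. The pads swing forward as they close: fully open they stand 13 mm farther back than shut.
Start: joints at [1.068, 0.333, 0.04, 1.465, -0.013, 1.343, -0.059], TCP at [0.255, -0.598, 0.231] pointing down, gripper open.
Joint ranges: [-2.58, 2.58], [-0.38, 2.09], [-1.3, 1.39], [0.25, 2.4], [-1.5, 4.64], [0.08, 2.09], [-2.65, 2.65]. Speed limits (rad/s): [2.22, 2.22, 2.79, 2.79, 3.14, 3.14, 3.14].

INTERFACE

Orientations are given as a unit quaternion [x, y, z, w].
In Python, from cell import status, eyes, workorder gives the robot as it stands.
- The arm moves only by the tool jog_arm, never from a script. Its argument "commands" is a list of rows, each a list of 3 entries, a list of its own where there are three numbers: the turn, a rotation vector about the tool's x, y, z in degrees, then the shift along the tool's x, y, z in mm, then the opening, from 0 (shut) to 1 (fully open). A call has 1 to 12 rows; each row is the pose to reach, as a shift and turn from the pose commanded when the call began, along the tool's axes at that moment; what a row does not reach only later rows make up. A row lasts 1/10 s, in which the tool goes at most 50 mm and 8.59 degrees, less where a joint would pass 70% of its speed; a pose out of reach is approached as far as the arm can. A call with a gripper value outside its range is refused whole. The fingers move at their own pace and stop on an object; the grip force is fixed at half the most. Time passes only in rows, so rows that repeat a pose let the fingers close. It gives the time, the measured TCP pose, the force and the opening at its end, in the units of the state.
- status.observe(): the state, without advancing time (a new reading comes with each control period).
- eyes.read_camera(name): name is "scene" or "top"; returns (picture, depth): 400x640x3 uint8, red, green, blue; 400x640 float32, m along the optical axis (not along the pixel's ray), 0 where there is no reading.
- eyes.camera_params(name): a dict with "vfov" (degrees; the focal length in pixels is half the picture's height over the tangent of half this angle, whatever the lens; pixels are square), "cx", "cy" (the principal point, pixels), "k1" (the pictures are not rectified: a ray, as slopes to the right and down, at radius r is drawn at 1 + k1 r^2 times it, then the intrinsics apply), "extrinsics" (4x4, takes a point from camera to world coordinates). Camera axes: x right, y down, z forward; pixel columns grow to the right and rows downward; lengths in m; the calibration is good to about 2 mm. A picture is of the moment at which its call begins. camera_params takes no time and is no camera call.
- workorder.job_done(): hands the job in, once; it reports no verdict.
The state is a dict: "time_s": time; "qpos": joint angles; "joint_vel": joint speeds; "effort": joint torques, N m; "position": TCP position; "tool_rot": TCP orientation; "ft_force": force on the tool from outside, world axes, zero at the start; "wrist_torque": the same for the moment, N m; "finger_gap": opening from 0.0 (shut) to 1.0 (fully open).
Only numpy, scipy, OpenCV 4.12 (cv2) and the standard library are available. Lean on these libraries where they do the work, as an engineer would, in place of code of your own. Each camera call takes 0.05 s, during which the arm holds its last target.

TASK

The orange reel spool is sitting high on the line winder because its notch is not over the drive pin. With a fingertip push the spool's knob round until the notch in the lower flange is over the pin, then press gently down on the middle of the spool until it is fully home on the base. Do not grip or lift the spool, let go of it at the end, and leave the tray, float, tin and jar where they are.

Things in the scene. Friction and masses are not known exactly. Their poses are not given: they have to be found in the camera images.
- base: Aluminium winder base fixed to the plywood shelf: round plate 72 mm across, top face 12 mm above the shelf, with an upright polished steel spindle 12 mm thick in the middle (hidden in the spool, top 54 mm above the shelf). Origin on the spindle axis at the shelf surface, z up. Along +x its only tab, 18 mm wide and 6 mm thick, runs out to 82 mm from the axis and carries the drive pin.
- pin (a point): Tip of the drive pin, 46 mm from the spindle axis along the base's +x and 20 mm above the shelf. The pin is steel, 7 mm in diameter, and its top 4 mm taper to 2 mm. It is under the spool's flange; the tab shows where it is from above.
- spool: Orange plastic spool, about 120 g, loose on the spindle (1 mm play, turns freely both ways). Origin on its axis at its underside, z up, +x towards the notch. Lower flange 104 mm across, 8 mm thick; hub 52 mm; closed flat cap 80 mm across, top 50 mm above the origin. Origin height over the shelf: 25 mm at the start, 20 mm if pressed onto the pin out of line, 12 mm when fully home.
- notch (a point): Middle of the notch at the spool's underside, 46 mm from the spool's axis along the spool's +x. The notch is 12 mm wide, cut right through the lower flange and open at the rim, from 38 mm radius outwards. It takes the pin when within about 4 mm of it sideways.
- knob (a point): Middle of the spool's upright winding knob, 10 mm above the cap: a plain smooth peg 12 mm in diameter and 20 mm tall standing on the cap, 32 mm from the spool's axis, on the side exactly opposite the notch.
- cap (a point): Centre of the flat top face of the cap, on the spool's axis: the place to press.
- tray: Grey three-tier stacking tray, 160 x 220 x 150 mm, to be left alone. Origin at the centre of its underside.
- float: Red hard silicone float, egg-shaped, 44 mm across and 54 mm tall, to be left alone. Origin at the centre of its underside.
- tin: Flat round steel tin with twist cap, 58 mm across and 34 mm tall, to be left alone. Origin at the centre of its underside.
- jar: Small closed glass jar, 48 mm across and 60 mm tall, to be left alone. Origin at the centre of its underside.
- collar (a joint): Black slippery nylon collar, about 66 mm across, round the spindle under the spool. At 0 (start) it holds the spool 13 mm above the base plate; about 6 N pushes it down and it stays where it is pushed; 0.013 m is flush with the plate.

How it is judged:
By the outcome, as a careful person would: the job done as asked, in the order asked, and still so for the second after the job is handed in, with the robot touching nothing.
It also fails if it takes over 51 s, if anything falls off the work surface, if the arm or the gripper's body presses on something with over 40 N, if the wrist force passes 120 N, or if a joint passes its speed limit or range.

## Working session

There is one attempt and no reset: what is moved stays moved. The work goes in short steps, Python scripts to look and compute and a tool call to move; the robot and the scene stay as the last step left them, time stands still between calls to the robot, and variables do not carry over. Pictures are saved under pics/ and viewed, and the job is handed in when it is done.

Besides the shell and the picture viewer there is one more tool, called after ">>>" by a JSON object that holds its "name" and its "arguments". jog_arm: Moves the arm, as the interface text tells. Its arguments: {"type":"object","properties":{"commands":{"type":"array","items":{"type":"array"}}},"required":["commands"]}

```bash
mkdir -p pics; ls; cat > h.py <<'E'
import numpy as np,cv2
from cell import status,eyes,workorder
def K(n):
    p=eyes.camera_params(n); f=200/np.tan(np.radians(p['vfov'])/2)
    return f,p['cx'],p['cy'],p['k1'],np.array(p['extrinsics'])
def ray(n,u,v):
    f,cx,cy,k1,E=K(n); d=np.array([(u-cx)/f,(v-cy)/f]); s=d.copy()
    for _ in range(30): s=d/(1+k1*(s@s))
    return E[:3,3],E[:3,:3]@np.array([s[0],s[1],1.])
def atz(n,u,v,z):
    o,r=ray(n,u,v); return o+r*(z-o[2])/r[2]
def atd(n,u,v,d):
    o,r=ray(n,u,v); return o+r*d
def proj(n,P):
    f,cx,cy,k1,E=K(n); c=np.linalg.inv(E)@np.append(P,1); s=c[:2]/c[2]; s=s*(1+k1*(s@s)); return s*f+[cx,cy]
def shot(n,tag):
    a,d=eyes.read_camera(n); cv2.imwrite(f'pics/{tag}.png',cv2.cvtColor(a,cv2.COLOR_RGB2BGR)); np.save(f'pics/{tag}.npy',d); return a,d
def crop(tag,x0,y0,x1,y1,s,out):
    cv2.imwrite(f'pics/{out}.png',cv2.resize(cv2.imread(f'pics/{tag}.png')[y0:y1,x0:x1],None,fx=s,fy=s,interpolation=cv2.INTER_CUBIC))
E
python3 - <<'E'
from h import *
print(status.observe())
for n in('scene','top'):
    shot(n,n+'0'); print(K(n))
E
```

```text
pics
{'time_s': 0.0, 'qpos': array([ 1.06784505,  0.33391381,  0.03990086,  1.46627027, -0.01340981,
        1.34329274, -0.058491  ]), 'joint_vel': array([0.00066198, 0.00059062, 0.00044917, 0.00106398, 0.00053284,
       0.00065955, 0.00087762]), 'effort': array([ 1.24408976e-03, -6.58545327e+01,  1.36658326e+00, -4.05566168e+01,
        1.68774807e-02,  1.25507684e-02,  5.50478421e-05]), 'position': array([ 0.25514952, -0.59733573,  0.23042024]), 'tool_rot': array([ 9.79695511e-01,  2.00489530e-01, -2.15369875e-04, -7.79719970e-04]), 'ft_force': array([ 0.24011781, -0.65704   , -0.35670345]), 'wrist_torque': array([ 0.03150014,  0.04473468, -0.0416635 ]), 'finger_gap': 0.9970527972686191}
(np.float64(425.2708857917178), 330.9940436410952, 193.44469206913428, -0.07400697845292631, array([[ 0.2470091 ,  0.77335855, -0.58386904,  1.20992465],
       [ 0.96890682, -0.20603984,  0.13699328, -0.06092438],
       [-0.01435536, -0.59955328, -0.80020609,  0.87288758],
       [ 0.        ,  0.        ,  0.        ,  1.        ]]))
(np.float64(510.48160100455385), 320.0389915807198, 190.89030815548122, -0.1647628796309564, array([[-3.49340056e-02, -9.73123883e-01,  2.27617054e-01,
         3.80129184e-01],
       [-9.99389329e-01,  3.41901572e-02, -7.21129569e-03,
         8.33574979e-02],
       [-7.64778809e-04, -2.27729975e-01, -9.73724023e-01,
         1.21279779e+00],
       [ 0.00000000e+00,  0.00000000e+00,  0.00000000e+00,
         1.00000000e+00]]))
```

View pics/scene0.png

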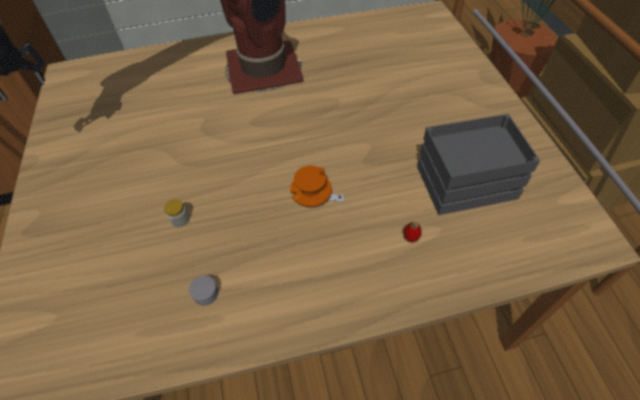

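View pics/top0.png

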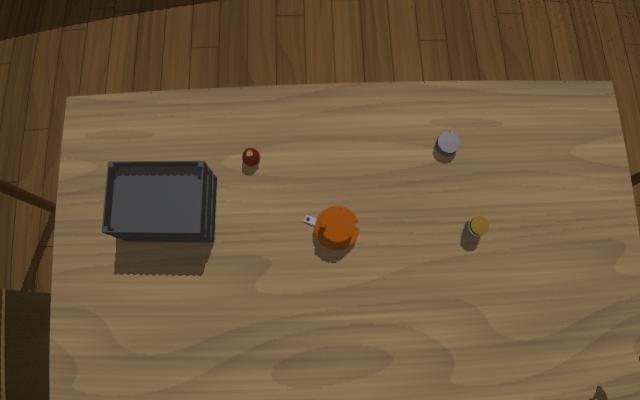

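```bash
python3 - <<'E'
from h import *
crop('top0',290,190,380,265,8,'tc'); crop('scene0',275,150,360,220,9,'sc')
E
```

```text
(no output)
```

View pics/tc.png

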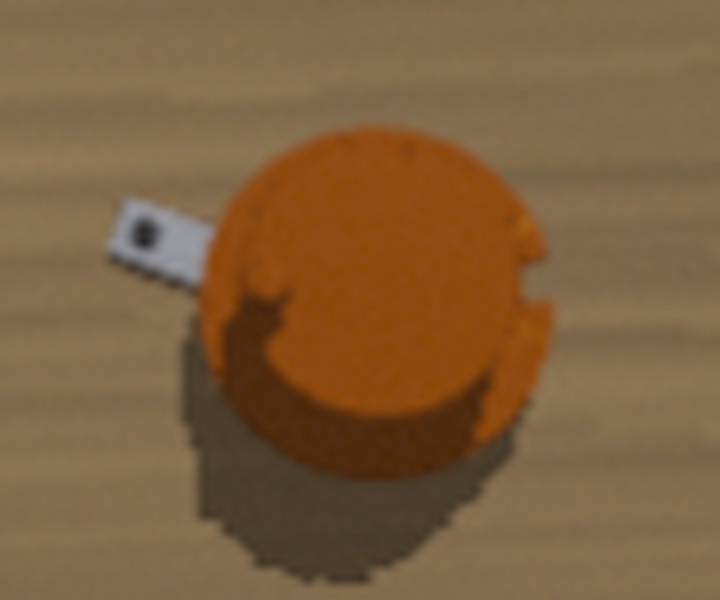

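View pics/sc.png

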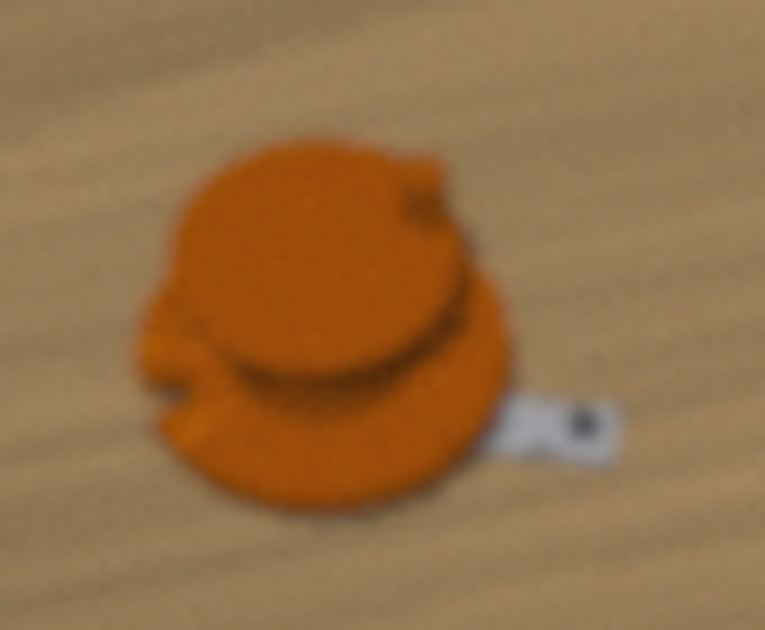

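```bash
cat >> h.py <<'E'
def cloud(n,tag,x0,y0,x1,y1):
    d=np.load(f'pics/{tag}.npy'); im=cv2.imread(f'pics/{tag}.png')[:,:,::-1].astype(int)
    P=[];C=[]
    for v in range(y0,y1):
        for u in range(x0,x1):
            if d[v,u]>0: P.append(atd(n,u,v,d[v,u]));C.append(im[v,u])
    return np.array(P),np.array(C)
E
python3 - <<'E'
from h import *
for n,b in(('top',(295,190,375,265)),('scene',(280,155,355,215))):
    P,C=cloud(n,n+'0',*b)
    print(n,'table z',np.median(P[(C[:,2]>50),2]))
    org=(C[:,0]>2*C[:,2]+10)&(C[:,0]>1.6*C[:,1])
    cap=P[org&(abs(P[:,2]-.075)<.006)]; kn=P[org&(P[:,2]>.083)]; fl=P[org&(abs(P[:,2]-.033)<.005)]
    (cx,cy),r=cv2.minEnclosingCircle(cap[:,:2].astype(np.float32))
    print('cap',cap.mean(0),len(cap),cx,cy,r)
    print('knob',kn.mean(0) if len(kn) else 0,len(kn),kn[:,2].max() if len(kn) else 0)
    print('fl',fl.mean(0),len(fl))
s=lambda x,y:(x/8+290-.44,y/8+190-.44)
print('tab', [atz('top',*s(*p),.006).round(4) for p in((125,198),(112,255),(145,235),(212,225),(198,288))])
print('notch',[atz('top',*s(*p),.033).round(4) for p in((525,285),(548,262),(552,303))])
print('knobtop',atz('top',*s(268,280),.085))
s=lambda x,y:(x/9+275-.44,y/9+150-.44)
print('tab', [atz('scene',*s(*p),.006).round(4) for p in((622,402),(610,462),(585,425),(510,400),(492,452))])
print('notch',[atz('scene',*s(*p),.033).round(4) for p in((188,388),(155,388),(162,418))])
print('knobtop',atz('scene',*s(424,162),.095),atz('scene',*s(424,200),.075))
E
```

```text
Traceback (most recent call last):
  File "h.py", line 25, in cloud
    if d[v,u]>0: P.append(atd(n,u,v,d[v,u]));C.append(im[v,u])
                          ~~~^^^^^^^^^^^^^^
  File "h.py", line 13, in atd
    o,r=ray(n,u,v); return o+r*d
        ~~~^^^^^^^
  File "h.py", line 7, in ray
    f,cx,cy,k1,E=K(n); d=np.array([(u-cx)/f,(v-cy)/f]); s=d.copy()
                 ~^^^
  File "h.py", line 4, in K
    p=eyes.camera_params(n); f=200/np.tan(np.radians(p['vfov'])/2)
ValueError: time passes only in moves, steps and waits
```

```bash
sed -i 's/^def K(n):/import functools\n@functools.lru_cache\ndef K(n):/' h.py
cat > m.py <<'E'
from h import *
for n,b in(('top',(295,190,375,265)),('scene',(280,155,355,215))):
    P,C=cloud(n,n+'0',*b)
    print(n,'table z',np.median(P[(C[:,2]>50),2]))
    org=(C[:,0]>2*C[:,2]+10)&(C[:,0]>1.6*C[:,1])
    cap=P[org&(abs(P[:,2]-.075)<.006)]; kn=P[org&(P[:,2]>.083)]; fl=P[org&(abs(P[:,2]-.033)<.005)]
    (cx,cy),r=cv2.minEnclosingCircle(cap[:,:2].astype(np.float32))
    print('cap',cap.mean(0),len(cap),cx,cy,r)
    print('knob',kn.mean(0) if len(kn) else 0,len(kn),kn[:,2].max() if len(kn) else 0)
    print('fl',fl.mean(0),len(fl))
s=lambda x,y:(x/8+290-.44,y/8+190-.44)
print('tab', [atz('top',*s(*p),.006).round(4) for p in((125,198),(112,255),(145,235),(212,225),(198,288))])
print('notch',[atz('top',*s(*p),.033).round(4) for p in((525,285),(548,262),(552,303))])
print('knobtop',atz('top',*s(268,280),.085))
s=lambda x,y:(x/9+275-.44,y/9+150-.44)
print('tab', [atz('scene',*s(*p),.006).round(4) for p in((622,402),(610,462),(585,425),(510,400),(492,452))])
print('notch',[atz('scene',*s(*p),.033).round(4) for p in((188,388),(155,388),(162,418))])
print('knobtop',atz('scene',*s(424,162),.095),atz('scene',*s(424,200),.075))
E
python3 m.py
```

```text
top table z 0.000437149833478756
cap [0.5680832  0.03744227 0.07531462] 902 0.5682505369186401 0.0378616563975811 0.0399857796728611
knob [0.5656158  0.0685884  0.09355855] 27 0.09905219763155682
fl [0.55263026 0.04437547 0.0332022 ] 510
scene table z 0.0008472653619872039
cap [0.5708189  0.03558414 0.07557882] 630 0.5682100653648376 0.0383855439722538 0.04045706242322922
knob [0.56723939 0.06675477 0.09215898] 28 0.09893009984537371
fl [0.58913808 0.03510429 0.03352356] 553
tab [array([0.6057, 0.1121, 0.006 ]), array([0.5885, 0.1165, 0.006 ]), array([0.5942, 0.1064, 0.006 ]), array([0.5966, 0.0863, 0.006 ]), array([0.5776, 0.0911, 0.006 ])]
notch [array([ 0.5707, -0.0047,  0.033 ]), array([ 0.5772, -0.0118,  0.033 ]), array([ 0.565 , -0.0123,  0.033 ])]
knobtop [0.56625491 0.0709553  0.085     ]
tab [array([0.5881, 0.118 , 0.006 ]), array([0.6074, 0.1093, 0.006 ]), array([0.5932, 0.1058, 0.006 ]), array([0.5793, 0.0876, 0.006 ]), array([0.5956, 0.0783, 0.006 ])]
notch [array([ 0.5721, -0.0016,  0.033 ]), array([ 0.5698, -0.0104,  0.033 ]), array([ 0.5804, -0.0105,  0.033 ])]
knobtop [0.56146518 0.06980322 0.095     ] [0.55791219 0.07000482 0.075     ]
```

Axis is at (0.568, 0.038), since the cap fit from both cameras agrees and its radius of 40 mm is right. The tab points at about 69°. The knob is at about 94° and the notch at about −85°, which is consistent. The plan is to turn it about +155° (CCW) with the shut fingers. First I move above the spot behind the knob.

>>> {"name": "jog_arm", "arguments": {"commands": [[[0, 0, 6], [50, -42, 0], 0], [[0, 0, 12], [90, -76, 0], 0], [[0, 0, 18], [571, -484, 20], 0], [[0, 0, 18], [571, -484, 20], 0], [[0, 0, 18], [571, -484, 20], 0], [[0, 0, 18], [571, -484, 20], 0], [[0, 0, 18], [571, -484, 20], 0], [[0, 0, 18], [571, -484, 20], 0], [[0, 0, 18], [571, -484, 20], 0], [[0, 0, 18], [571, -484, 20], 0], [[0, 0, 18], [571, -484, 20], 0], [[0, 0, 18], [571, -484, 20], 0]]}}

```text
time_s: 1.3
position: [0.5241, -0.0595, 0.2158]
tool_rot: [0.999, 0.045, -0.0, 0.0]
ft_force: [1.6, -1.0, 0.5]
finger_gap: 0.004
```

>>> {"name": "jog_arm", "arguments": {"commands": [[[0, 0, 0], [0, 0, 0], 0]]}}

```text
time_s: 1.4
position: [0.5255, -0.0535, 0.2156]
tool_rot: [0.999, 0.05, 0.0, -0.002]
ft_force: [-0.7, -0.9, -0.2]
finger_gap: 0.001
```

```bash
cat >> h.py <<'E'
from scipy.spatial.transform import Rotation as Ro
def to(center,ang,z):
    "shift mm & turn deg from current pose to tool at center, tool x at world angle ang"
    s=status.observe(); R=Ro.from_quat(s['tool_rot']).as_matrix()
    a=np.radians(ang); T=np.array([[np.cos(a),np.sin(a),0],[np.sin(a),-np.cos(a),0],[0,0,-1]]).T
    return (Ro.from_matrix(R.T@T).as_rotvec(degrees=True)).round(1),(1000*R.T@(np.array([*center,z])-s['position'])).round(1)
AX=np.array([.568,.038])
def tc(phi,back,r=.032):
    p=np.radians(phi); return AX+r*np.array([np.cos(p),np.sin(p)])-back*np.array([-np.sin(p),np.cos(p)])
E
python3 - <<'E'
from h import *
s=status.observe();print(s['time_s'],s['position'],s['qpos'],s['ft_force'],s['finger_gap'])
print(to(tc(95,.025),5,.2))
E
```

```text
1.4 [ 0.52548979 -0.05348042  0.21559318] [ 0.39594405  0.12119905 -0.40565075  1.76430498  0.04664591  1.26568647
 -1.49248999] [-0.66716399 -0.86485459 -0.15472218] 0.0005459066606284962
(array([-0.2, -0. ,  0.7]), array([  76.7, -118.5,   16. ]))
```

>>> {"name": "jog_arm", "arguments": {"commands": [[[0, 0, 0.7], [25, -40, 5], 0], [[0, 0, 0.7], [51, -79, 10], 0], [[0, 0, 0.7], [77, -118, 16], 0], [[0, 0, 0.7], [77, -118, 16], 0], [[0, 0, 0.7], [77, -118, 60], 0], [[0, 0, 0.7], [77, -118, 90], 0], [[0, 0, 0.7], [77, -118, 90], 0], [[0, 0, 0.7], [77, -118, 90], 0]]}}

```text
time_s: 2.2
position: [0.5898, 0.0628, 0.1263]
tool_rot: [0.999, 0.039, -0.0, -0.0]
ft_force: [0.5, 0.0, 1.5]
finger_gap: 0.002
```

```bash
python3 - <<'E'
from h import *
s=status.observe();print(s['time_s'],s['position'],s['ft_force'])
print(to(tc(95,.025),5,.085))
shot('top','t1');shot('scene','s1')
crop('t1',290,190,380,265,8,'t1c'); crop('s1',255,110,355,210,6,'s1c')
E
```

```text
2.2 [0.58979714 0.06281825 0.12629605] [0.53986104 0.04000382 1.52401172]
(array([-0. ,  0. , -0.6]), array([ 1.1, -9.2, 41.3]))
```

View pics/t1c.png

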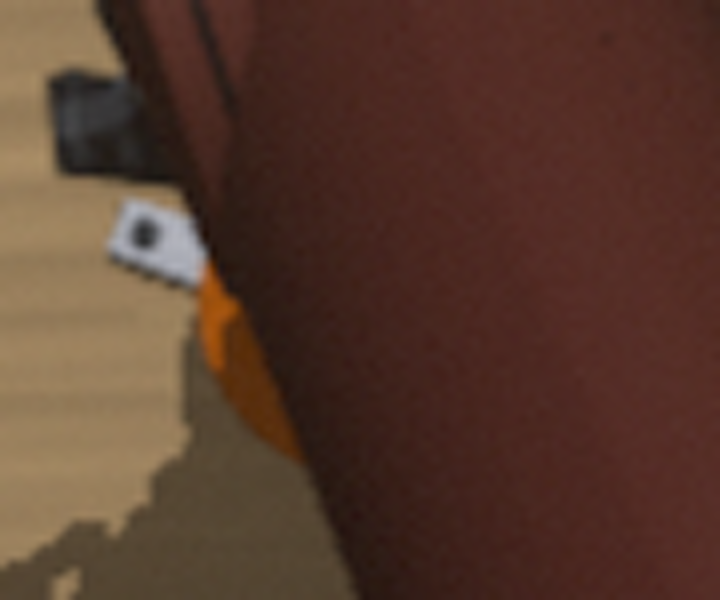

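View pics/s1c.png

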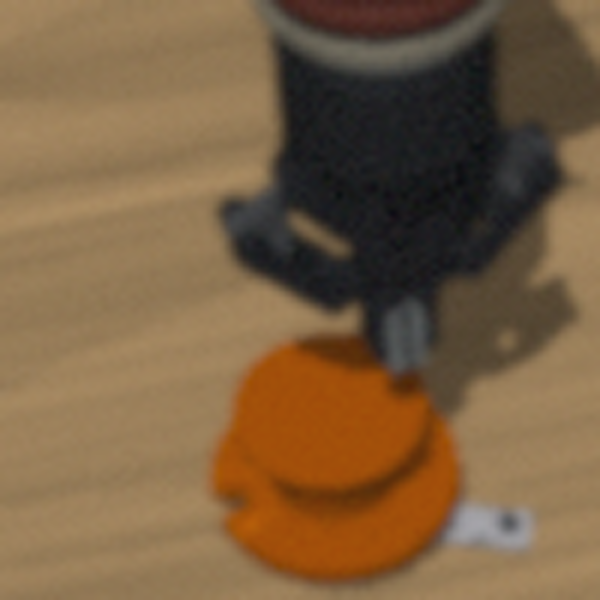

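```bash
python3 - <<'E'
from h import *
s=status.observe();print(s['time_s'],s['position'],s['ft_force'],s['joint_vel'].round(3))
print(to(tc(95,.025),5,.085))
E
```

```text
2.3 [0.59100634 0.06313392 0.12795451] [0.48247509 0.62134094 0.19822926] [ 0.    -0.006 -0.    -0.001  0.    -0.005 -0.002]
(array([-0. , -0.1, -0.6]), array([-0.3, -9. , 43. ]))
```

>>> {"name": "jog_arm", "arguments": {"commands": [[[0, 0, -0.6], [0, -9, 5], 0], [[0, 0, -0.6], [0, -9, 25], 0], [[0, 0, -0.6], [0, -9, 43], 0], [[0, 0, -0.6], [0, -9, 43], 0], [[0, 0, -0.6], [0, -9, 43], 0], [[0, 0, -0.6], [0, -9, 43], 0]]}}

```text
time_s: 2.9
position: [0.5901, 0.0725, 0.0844]
tool_rot: [0.999, 0.044, 0.001, -0.0]
ft_force: [-0.4, -0.5, 0.6]
finger_gap: -0.005
```

```bash
cat >> h.py <<'E'
def arc(phis,back,z=.085):
    for i,p in enumerate(phis): print(p,*to(tc(p,back),p-90,z))
E
python3 - <<'E'
from h import *
s=status.observe();print(s['time_s'],s['position'],s['ft_force'])
shot('scene','s2')
crop('s2',255,110,355,210,6,'s2c')
arc([95],.017);arc(range(99,140,4),.017)
E
```

```text
2.9 [0.5900621  0.07247842 0.08436227] [-0.41204576 -0.45548938  0.55869881]
95 [-0.  -0.1  0. ] [-7.9  0.3 -0.7]
99 [-0.  -0.1 -4. ] [-10.2  -0.8  -0.7]
103 [ 0.  -0.1 -8. ] [-12.6  -1.8  -0.7]
107 [  0.   -0.1 -12. ] [-15.   -2.5  -0.7]
111 [  0.   -0.1 -16. ] [-17.4  -3.2  -0.7]
115 [  0.   -0.1 -20. ] [-19.9  -3.6  -0.7]
119 [  0.   -0.1 -24. ] [-22.4  -3.9  -0.7]
123 [  0.   -0.1 -28. ] [-25.   -3.9  -0.7]
127 [  0.   -0.1 -32. ] [-27.5  -3.9  -0.8]
131 [  0.   -0.1 -36. ] [-30.   -3.6  -0.8]
135 [  0.   -0.1 -40. ] [-32.5  -3.2  -0.8]
139 [  0.   -0.1 -44. ] [-34.9  -2.5  -0.8]
```

View pics/s2c.png

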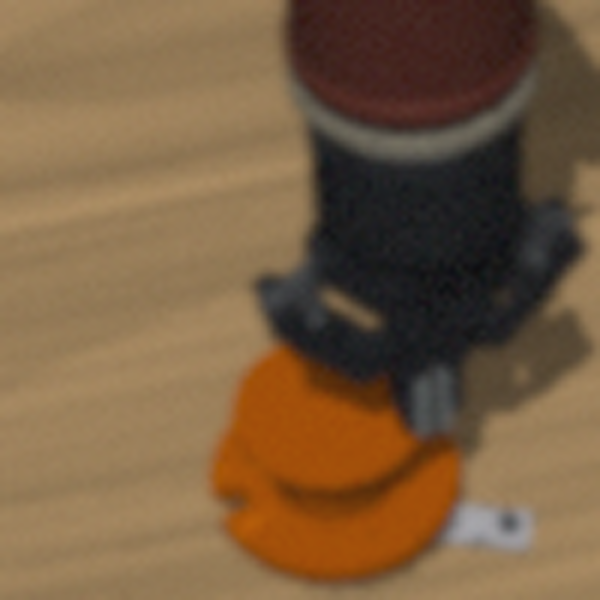

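>>> {"name": "jog_arm", "arguments": {"commands": [[[0, 0, 0], [-4, 0, 0], 0], [[0, 0, 0], [-8, 0, 0], 0], [[0, 0, -4], [-10, -1, 0], 0], [[0, 0, -8], [-12.5, -2, 0], 0], [[0, 0, -12], [-15, -2.5, 0], 0], [[0, 0, -16], [-17.5, -3, 0], 0], [[0, 0, -20], [-20, -3.5, 0], 0], [[0, 0, -24], [-22.5, -4, 0], 0], [[0, 0, -28], [-25, -4, 0], 0], [[0, 0, -32], [-27.5, -4, 0], 0], [[0, 0, -36], [-30, -3.5, 0], 0], [[0, 0, -36], [-30, -3.5, 0], 0]]}}

```text
time_s: 4.15
position: [0.5586, 0.0727, 0.0831]
tool_rot: [0.936, 0.351, 0.0, 0.0]
ft_force: [0.3, -0.2, 0.3]
finger_gap: -0.002
```

```bash
python3 - <<'E'
from h import *
s=status.observe();print(s['time_s'],s['position'],s['ft_force'])
shot('scene','s3')
crop('s3',255,110,355,210,6,'s3c')
arc([131],.017);arc(range(135,172,4),.017)
E
```

```text
4.15 [0.55863044 0.07274152 0.08312513] [ 0.28874837 -0.22123076  0.2873381 ]
131 [ 0.  -0.  -0.1] [ 1.1  0.2 -1.9]
135 [ 0.  -0.  -4.1] [-1.1 -0.9 -1.9]
139 [ 0.  -0.  -8.1] [-3.5 -1.8 -1.9]
143 [  0.   -0.  -12.1] [-5.9 -2.6 -1.9]
147 [  0.   -0.  -16.1] [-8.3 -3.2 -1.9]
151 [  0.   -0.  -20.1] [-10.8  -3.6  -1.9]
155 [  0.   -0.  -24.1] [-13.3  -3.9  -1.9]
159 [  0.   -0.  -28.1] [-15.9  -4.   -1.9]
163 [  0.    0.  -32.1] [-18.4  -3.9  -1.9]
167 [  0.    0.  -36.1] [-20.9  -3.6  -1.9]
171 [  0.    0.  -40.1] [-23.4  -3.2  -1.9]
```

View pics/s3c.png

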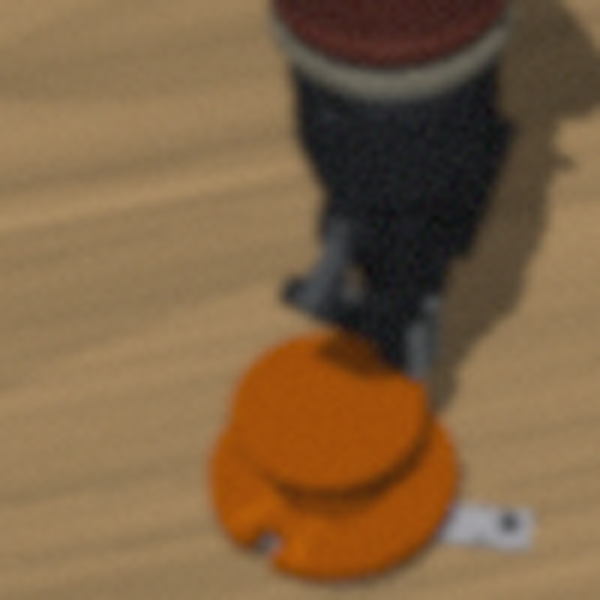

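>>> {"name": "jog_arm", "arguments": {"commands": [[[0, 0, -4], [-1, -1, -1], 0], [[0, 0, -8], [-3.5, -2, -1.5], 0], [[0, 0, -12], [-6, -2.5, -1.5], 0], [[0, 0, -16], [-8.5, -3, -1.5], 0], [[0, 0, -20], [-11, -3.5, -1.5], 0], [[0, 0, -24], [-13.5, -4, -1.5], 0], [[0, 0, -28], [-16, -4, -1.5], 0], [[0, 0, -32], [-18.5, -4, -1.5], 0], [[0, 0, -36], [-21, -3.5, -1.5], 0], [[0, 0, -40], [-23.5, -3, -1.5], 0], [[0, 0, -40], [-23.5, -3, -1.5], 0]]}}

```text
time_s: 5.3
position: [0.5392, 0.0594, 0.0845]
tool_rot: [0.761, 0.649, -0.0, 0.0]
ft_force: [0.3, 0.9, 0.1]
finger_gap: -0.002
```

```bash
python3 - <<'E'
from h import *
s=status.observe();print(s['time_s'],s['position'],s['ft_force'])
s3=atz('scene',255+268/6-.4,110+540/6-.4,.033)[:2]-AX; print('notch ang at s3',np.degrees(np.arctan2(s3[1],s3[0])),np.hypot(*s3))
shot('scene','s4')
crop('s4',255,110,355,210,6,'s4c')
arc(range(171,212,4),.017)
E
```

```text
5.3 [0.53923012 0.05942704 0.08448138] [0.3112399  0.9119114  0.10114567]
notch ang at s3 -51.82063198571198 0.04424690426675049
171 [ 0.   0.  -0.2] [ 0.2 -0.3 -0.5]
175 [ 0.   0.  -4.2] [-2.1 -1.4 -0.5]
179 [ 0.   0.  -8.2] [-4.4 -2.3 -0.5]
183 [  0.    0.  -12.2] [-6.8 -3.1 -0.5]
187 [  0.    0.  -16.2] [-9.3 -3.7 -0.5]
191 [  0.    0.  -20.2] [-11.8  -4.2  -0.5]
195 [  0.    0.  -24.2] [-14.3  -4.4  -0.5]
199 [  0.    0.  -28.2] [-16.8  -4.5  -0.5]
203 [  0.    0.  -32.2] [-19.4  -4.4  -0.5]
207 [  0.    0.  -36.2] [-21.9  -4.1  -0.5]
211 [  0.    0.  -40.2] [-24.4  -3.7  -0.5]
```

View pics/s4c.png

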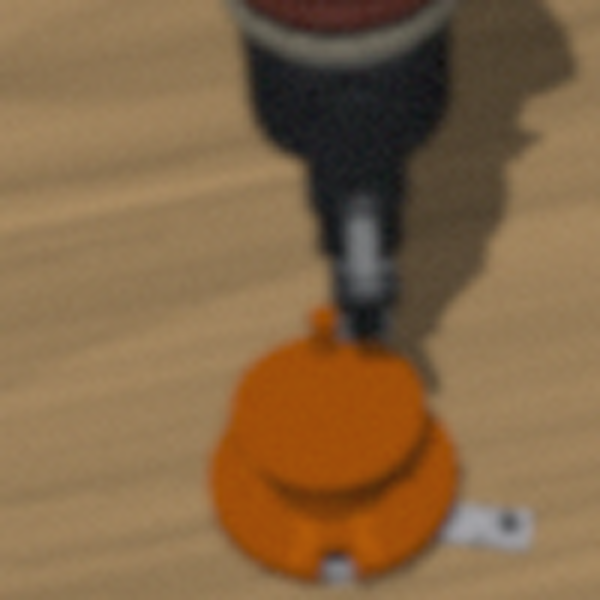

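>>> {"name": "jog_arm", "arguments": {"commands": [[[0, 0, -4], [-2, -1.5, -0.5], 0], [[0, 0, -8], [-4.5, -2.5, -0.5], 0], [[0, 0, -12], [-7, -3, -0.5], 0], [[0, 0, -16], [-9.5, -3.5, -0.5], 0], [[0, 0, -20], [-12, -4, -0.5], 0], [[0, 0, -24], [-14.5, -4.5, -0.5], 0], [[0, 0, -28], [-17, -4.5, -0.5], 0], [[0, 0, -32], [-19.5, -4.5, -0.5], 0], [[0, 0, -36], [-22, -4, -0.5], 0], [[0, 0, -40], [-24.5, -3.5, -0.5], 0], [[0, 0, -40], [-24.5, -3.5, -0.5], 0]]}}

```text
time_s: 6.45
position: [0.5321, 0.0358, 0.0849]
tool_rot: [0.493, 0.87, -0.0, -0.0]
ft_force: [0.8, -0.3, 0.1]
finger_gap: 0.001
```

```bash
python3 - <<'E'
from h import *
s=status.observe();print(s['time_s'],s['position'],s['ft_force'],s['qpos'].round(2))
s3=atz('scene',255+337/6-.4,110+562/6-.4,.033)[:2]-AX; print('notch ang at s4',np.degrees(np.arctan2(s3[1],s3[0])),np.hypot(*s3))
shot('scene','s5')
crop('s5',255,110,355,210,6,'s5c')
arc(range(211,252,4),.017)
E
```

```text
6.45 [0.53212392 0.0358141  0.0848925 ] [ 0.79513357 -0.25919801  0.11110011] [ 0.56  0.34 -0.83  1.88  0.29  1.04  0.16]
notch ang at s4 -12.411059965204236 0.04642071923175339
211 [ 0.  -0.  -0.2] [ 0.2 -0.3 -0.1]
215 [ 0.  -0.  -4.2] [-2.1 -1.4 -0.1]
219 [ 0.  -0.  -8.2] [-4.4 -2.3 -0.1]
223 [  0.   -0.  -12.2] [-6.8 -3.1 -0.1]
227 [  0.   -0.  -16.2] [-9.3 -3.7 -0.1]
231 [  0.   -0.  -20.2] [-11.8  -4.1  -0.1]
235 [  0.   -0.  -24.2] [-14.3  -4.4  -0.1]
239 [  0.   -0.  -28.2] [-16.8  -4.4  -0.1]
243 [  0.   -0.  -32.2] [-19.3  -4.3  -0.1]
247 [  0.   -0.  -36.2] [-21.9  -4.1  -0.1]
251 [  0.   -0.  -40.2] [-24.3  -3.6  -0.1]
```

View pics/s5c.png

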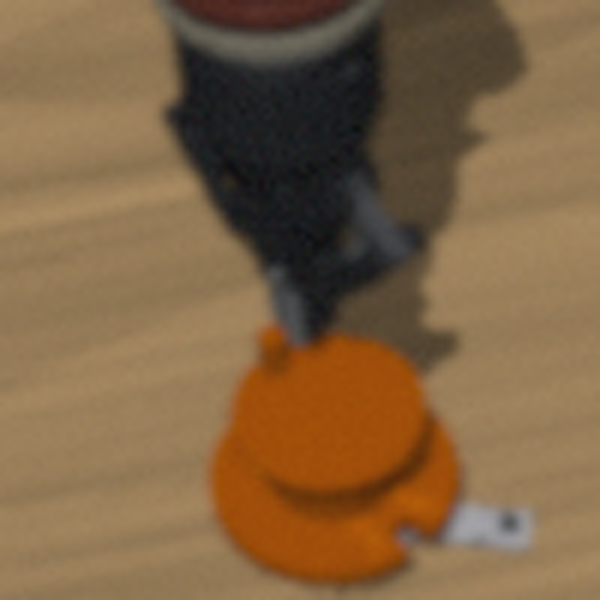

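>>> {"name": "jog_arm", "arguments": {"commands": [[[0, 0, -4], [-2, -1.5, 0], 0], [[0, 0, -8], [-4.5, -2.5, 0], 0], [[0, 0, -12], [-7, -3, 0], 0], [[0, 0, -16], [-9.5, -3.5, 0], 0], [[0, 0, -20], [-12, -4, 0], 0], [[0, 0, -23], [-13.5, -4.5, 0], 0], [[0, 0, -25], [-15, -4.5, 0], 0], [[0, 0, -27], [-16, -4.5, 0], 0], [[0, 0, -28], [-17, -4.5, 0], 0], [[0, 0, -28], [-17, -4.5, 0], 0]]}}

```text
time_s: 7.5
position: [0.537, 0.0193, 0.0849]
tool_rot: [0.268, 0.963, 0.0, 0.0]
ft_force: [-0.2, 0.1, 0.5]
finger_gap: 0.001
```

```bash
python3 - <<'E'
from h import *
s=status.observe();print(s['time_s'],s['position'],s['ft_force'],s['qpos'].round(2))
s3=atz('scene',255+415/6-.4,110+545/6-.4,.033)[:2]-AX; print('notch ang at s5',np.degrees(np.arctan2(s3[1],s3[0])),np.hypot(*s3))
shot('scene','s6');shot('top','t6')
crop('s6',275,150,360,220,9,'s6c')
crop('t6',290,190,380,265,8,'t6c')
arc(range(239,260,2),.017)
E
```

```text
7.5 [0.53703898 0.01926586 0.08492104] [-0.19628622  0.070546    0.46883018] [ 0.66  0.37 -0.91  1.87  0.34  1.06  0.64]
notch ang at s5 26.52974210804401 0.05052090413989257
239 [ 0.   0.  -0.1] [ 0.1  0.  -0. ]
241 [ 0.   0.  -2.1] [-1.  -0.6 -0. ]
243 [ 0.   0.  -4.1] [-2.2 -1.1 -0. ]
245 [ 0.   0.  -6.1] [-3.3 -1.6 -0. ]
247 [ 0.   0.  -8.1] [-4.5 -2.  -0. ]
249 [  0.    0.  -10.1] [-5.7 -2.4 -0. ]
251 [  0.    0.  -12.1] [-6.9 -2.8 -0. ]
253 [  0.    0.  -14.1] [-8.2 -3.1 -0. ]
255 [  0.    0.  -16.1] [-9.4 -3.4 -0. ]
257 [  0.    0.  -18.1] [-10.6  -3.7  -0. ]
259 [  0.    0.  -20.1] [-11.9  -3.8  -0. ]
```

View pics/s6c.png

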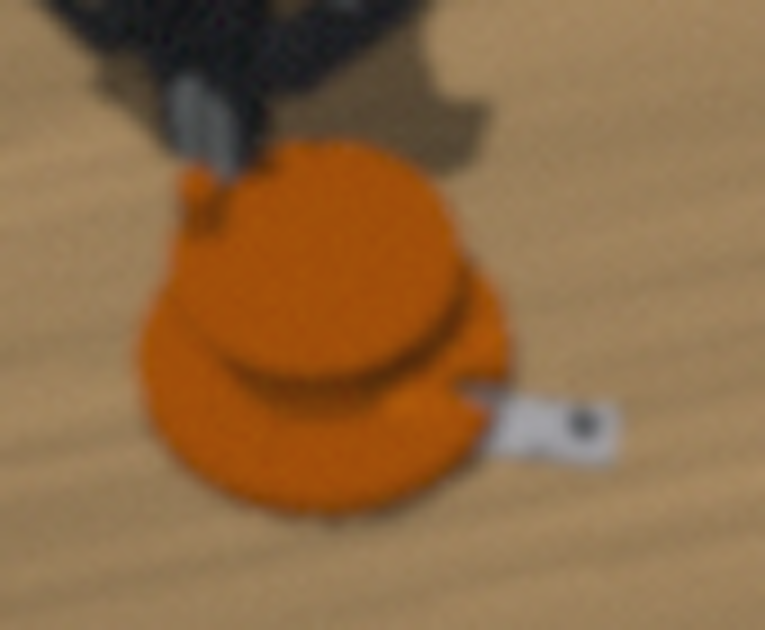

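View pics/t6c.png

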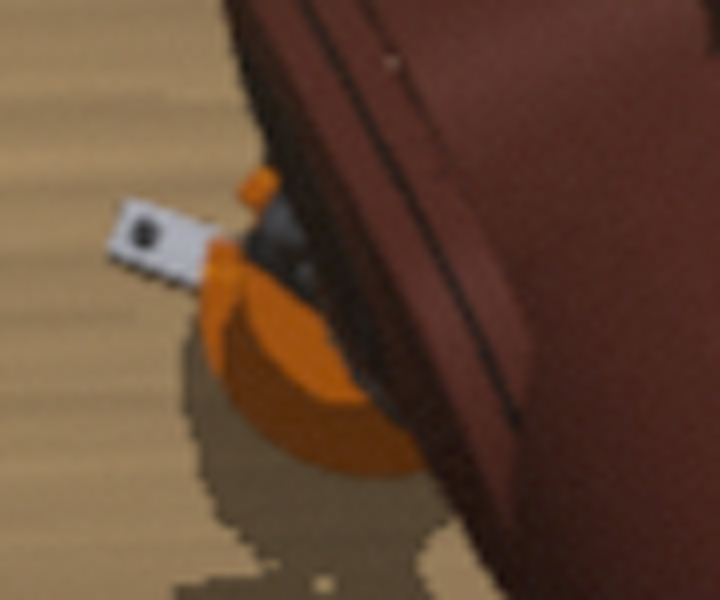

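```bash
python3 - <<'E'
from h import *
crop('s6',315,180,350,206,20,'s6d')
crop('t6',298,200,333,226,20,'t6d')
AXz=.033
# predicted notch corner pixels for several yaw (scene crop d coords, 20x)
for yaw in(55,59,63,69):
    y=np.radians(yaw);R=np.array([[np.cos(y),-np.sin(y)],[np.sin(y),np.cos(y)]])
    out=[]
    for n,x0,y0 in(('scene',315,180),('top',298,200)):
        for q in((.0517,-.006),(.0517,.006),(.038,-.006),(.038,.006)):
            p=proj(n,np.append(AX+R@q,.033)); out.append(((p+.5-[x0,y0])*20).round().astype(int).tolist())
    print(yaw,out[:4],out[4:])
E
```

```text
55 [[294, 323], [328, 250], [190, 293], [225, 220]] [[447, 270], [391, 355], [545, 333], [489, 417]]
59 [[307, 302], [335, 227], [200, 277], [229, 203]] [[428, 294], [379, 382], [530, 350], [481, 438]]
63 [[317, 280], [339, 204], [209, 261], [231, 186]] [[411, 320], [368, 411], [517, 368], [474, 460]]
69 [[330, 246], [341, 169], [220, 236], [232, 160]] [[389, 360], [355, 455], [499, 397], [466, 493]]
```

View pics/s6d.png

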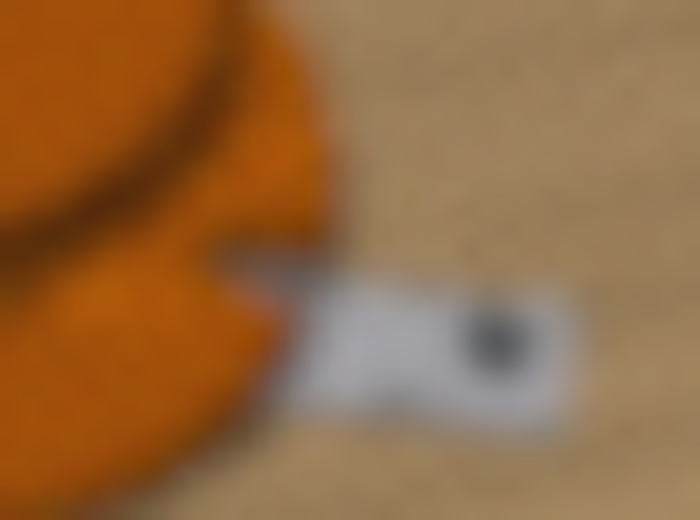

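View pics/t6d.png

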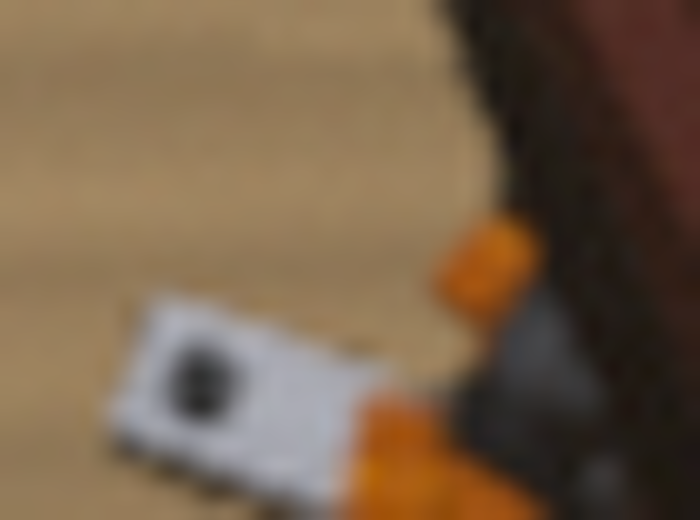

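>>> {"name": "jog_arm", "arguments": {"commands": [[[0, 0, -2], [-1, -0.5, 0], 0], [[0, 0, -4], [-2, -1, 0], 0], [[0, 0, -6], [-3.5, -1.5, 0], 0], [[0, 0, -8], [-4.5, -2, 0], 0], [[0, 0, -10], [-5.5, -2.5, 0], 0], [[0, 0, -11], [-6.5, -2.5, 0], 0], [[0, 0, -12], [-7, -3, 0], 0], [[0, 0, -12], [-7, -3, 0], 0], [[0, 0, -12], [-7, -3, 0], 0]]}}

```text
time_s: 8.5
position: [0.5414, 0.013, 0.0849]
tool_rot: [0.165, 0.986, 0.0, 0.0]
ft_force: [0.6, -0.4, 0.6]
finger_gap: -0.004
```

>>> {"name": "jog_arm", "arguments": {"commands": [[[0, 0, 0], [5, 0, 0], 0], [[0, 0, 0], [12, 0, 0], 0], [[0, 0, 0], [12, 0, -20], 0], [[0, 0, 0], [12, 0, -60], 0], [[0, 0, 0], [60, 0, -90], 0], [[0, 0, 0], [110, 0, -90], 0], [[0, 0, 0], [140, 0, -90], 0], [[0, 0, 0], [140, 0, -90], 0]]}}

```text
time_s: 9.3
position: [0.4055, 0.0596, 0.1751]
tool_rot: [0.164, 0.986, -0.004, 0.002]
ft_force: [1.4, -0.6, 0.4]
finger_gap: -0.005
```

```bash
python3 - <<'E'
from h import *
s=status.observe();print(s['time_s'],s['position'],s['ft_force'],s['qpos'].round(2))
shot('scene','s7');shot('top','t7')
crop('s7',275,150,360,220,9,'s7c')
crop('t7',290,190,380,265,8,'t7c')
crop('s7',315,180,350,206,20,'s7d')
crop('t7',298,200,333,226,20,'t7d')
E
```

```text
9.3 [0.40545038 0.05959689 0.17509881] [ 1.40495676 -0.59253838  0.43891962] [ 0.93 -0.15 -1.08  2.04 -0.13  1.18  1.15]
```

View pics/s7c.png

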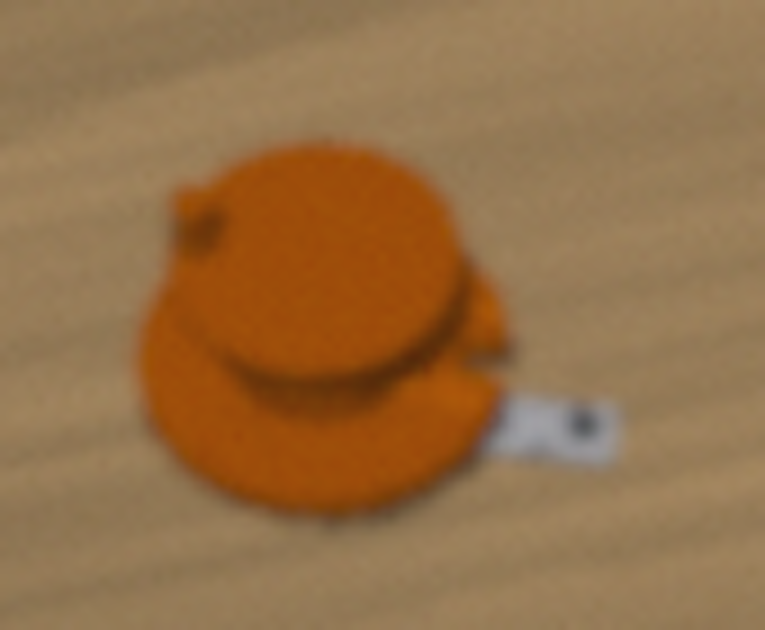

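View pics/t7c.png

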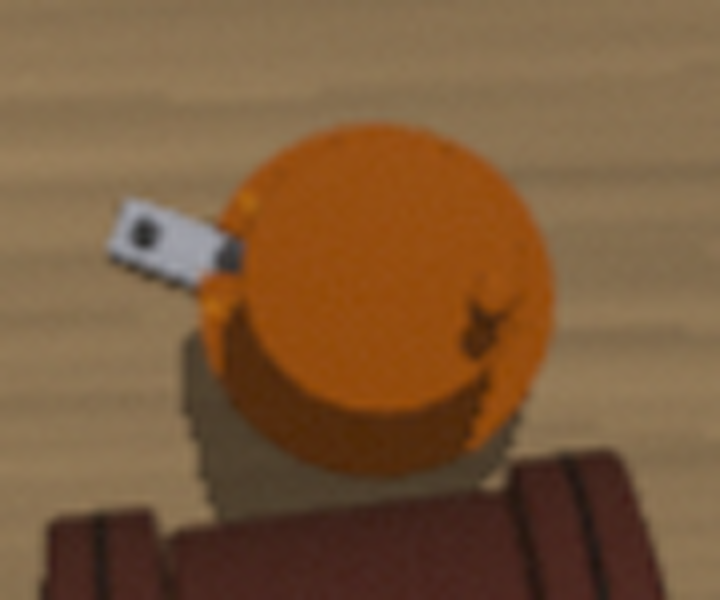

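View pics/s7d.png

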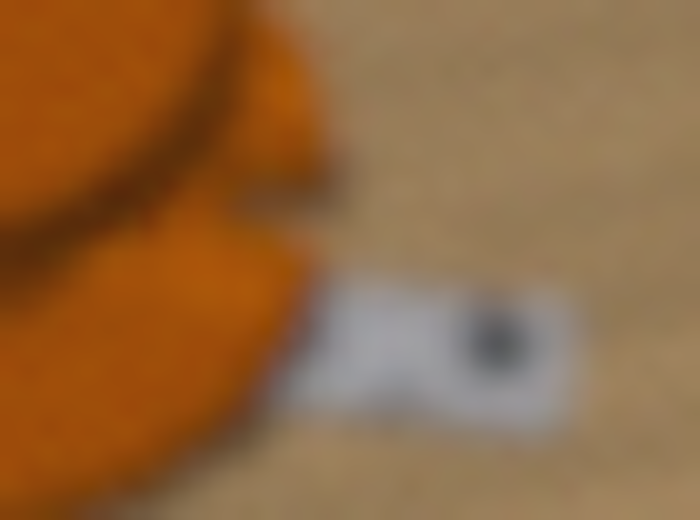

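View pics/t7d.png

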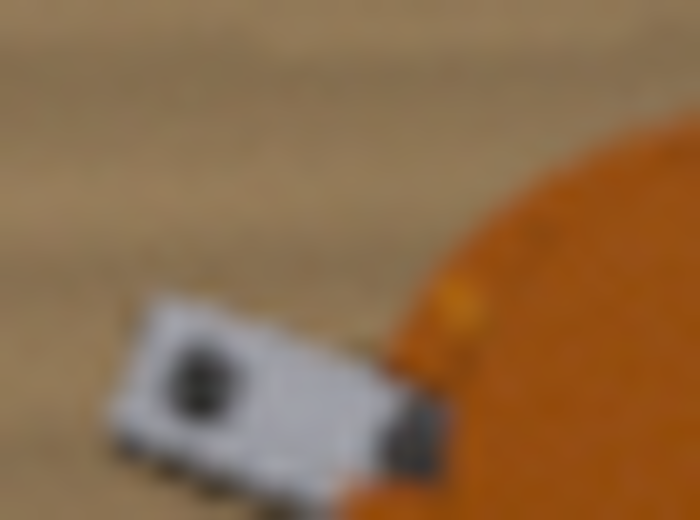

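The notch now lies over the tab with the dark pin visible inside it (top crop ~(230,257)). Corner fits give about 67–70° against the tab's 69°. Next I move over the cap centre with the jaws' wide direction turned away from the knob.

```bash
python3 - <<'E'
from h import *
s=status.observe();print(s['time_s'],s['position'],s['joint_vel'].round(2))
for z in(.15,.085): print(to(AX,69,z))
for q in(.023,): print([((proj('top',[AX[0]+.046*np.cos(a),AX[1]+.046*np.sin(a),.02])+.5-[298,200])*20).round() for a in np.radians([66,69,72])])
E
```

```text
9.4 [0.40854762 0.05793045 0.17520717] [-0.01  0.09  0.02 -0.03  0.02 -0.   -0.01]
(array([-0. ,  0.3, 92. ]), array([-157.2,   33.2,   25.6]))
(array([-0. ,  0.3, 92. ]), array([-156.9,   33.4,   90.6]))
[array([426., 423.]), array([419., 442.]), array([412., 461.])]
```

>>> {"name": "jog_arm", "arguments": {"commands": [[[0, 0, 8], [-16, 3, 2], 0], [[0, 0, 16], [-32, 6, 4], 0], [[0, 0, 24], [-48, 9, 6], 0], [[0, 0, 32], [-64, 12, 8], 0], [[0, 0, 40], [-80, 15, 10], 0], [[0, 0, 48], [-95, 18, 12], 0], [[0, 0, 56], [-110, 22, 14], 0], [[0, 0, 64], [-125, 26, 16], 0], [[0, 0, 72], [-140, 30, 20], 0], [[0, 0, 80], [-157, 33, 25], 0], [[0, 0, 88], [-157, 33, 25], 0], [[0, 0, 92], [-157, 33, 25], 0]]}}

```text
time_s: 10.6
position: [0.5688, 0.0387, 0.1476]
tool_rot: [0.826, 0.564, -0.001, -0.002]
ft_force: [0.1, -0.3, -0.4]
finger_gap: -0.004
```

>>> {"name": "jog_arm", "arguments": {"commands": [[[0, 0, 0], [0, 0, 0], 0], [[0, 0, 0], [0, 0, 0], 0], [[0, 0, 0], [0, 0, 0], 0]]}}

```text
time_s: 10.9
position: [0.5683, 0.0386, 0.1493]
tool_rot: [0.824, 0.567, -0.0, -0.001]
ft_force: [-0.5, 0.0, -0.2]
finger_gap: 0.005
```

```bash
python3 - <<'E'
from h import *
s=status.observe();print(s['time_s'],s['position'],s['joint_vel'].round(2),s['ft_force'])
for z in(.085,.075,.062): print(to(AX,69,z))
E
```

```text
10.9 [0.56829465 0.03864339 0.14927017] [ 0.   -0.01 -0.    0.   -0.    0.   -0.01] [-0.48703341  0.00791037 -0.24295659]
(array([-0.1, -0. ,  0.1]), array([-0.7,  0. , 64.3]))
(array([-0.1, -0. ,  0.1]), array([-0.7,  0. , 74.3]))
(array([-0.1, -0. ,  0.1]), array([-0.7,  0.1, 87.3]))
```

>>> {"name": "jog_arm", "arguments": {"commands": [[[0, 0, 0], [0, 0, 30], 0], [[0, 0, 0], [0, 0, 55], 0], [[0, 0, 0], [0, 0, 66], 0], [[0, 0, 0], [0, 0, 70], 0], [[0, 0, 0], [0, 0, 70], 0], [[0, 0, 0], [0, 0, 70], 0]]}}

```text
time_s: 11.5
position: [0.569, 0.0389, 0.081]
tool_rot: [0.824, 0.567, 0.001, 0.0]
ft_force: [0.2, -0.3, 0.1]
finger_gap: -0.002
```

```bash
python3 - <<'E'
from h import *
s=status.observe();print(s['time_s'],s['position'],s['ft_force'])
shot('scene','s8');crop('s8',255,110,355,210,6,'s8c')
E
```

```text
11.5 [0.56896286 0.03888739 0.08104048] [ 0.22999438 -0.25944199  0.12115278]
```

View pics/s8c.png

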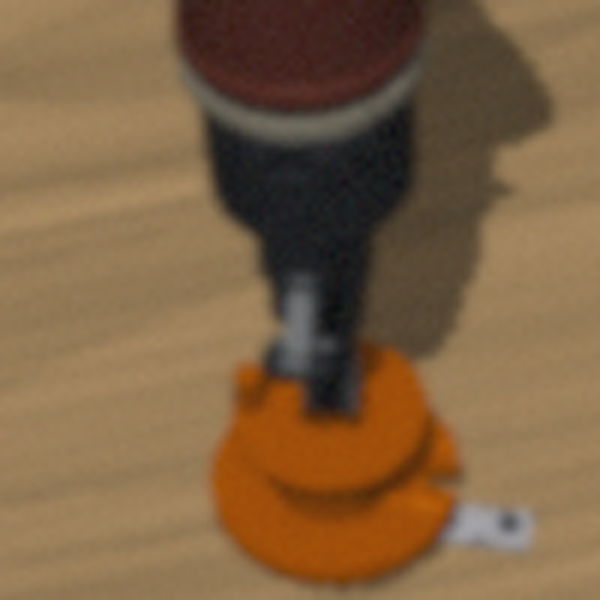

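>>> {"name": "jog_arm", "arguments": {"commands": [[[0, 0, 0], [0, 0, 2], 0], [[0, 0, 0], [0, 0, 4], 0], [[0, 0, 0], [0, 0, 5], 0], [[0, 0, 0], [0, 0, 6], 0], [[0, 0, 0], [0, 0, 7], 0], [[0, 0, 0], [0, 0, 8], 0], [[0, 0, 0], [0, 0, 9], 0], [[0, 0, 0], [0, 0, 10], 0], [[0, 0, 0], [0, 0, 10], 0]]}}

```text
time_s: 12.45
position: [0.5683, 0.0387, 0.0698]
tool_rot: [0.824, 0.567, 0.0, -0.0]
ft_force: [0.3, 0.2, 1.8]
finger_gap: 0.004
```

```bash
python3 - <<'E'
from h import *
s=status.observe();print(s['time_s'],s['position'],s['ft_force'])
shot('scene','s9');crop('s9',255,110,355,210,6,'s9c')
E
```

```text
12.45 [0.5682635  0.03866326 0.06976487] [0.26743512 0.22316439 1.77774618]
```

View pics/s9c.png

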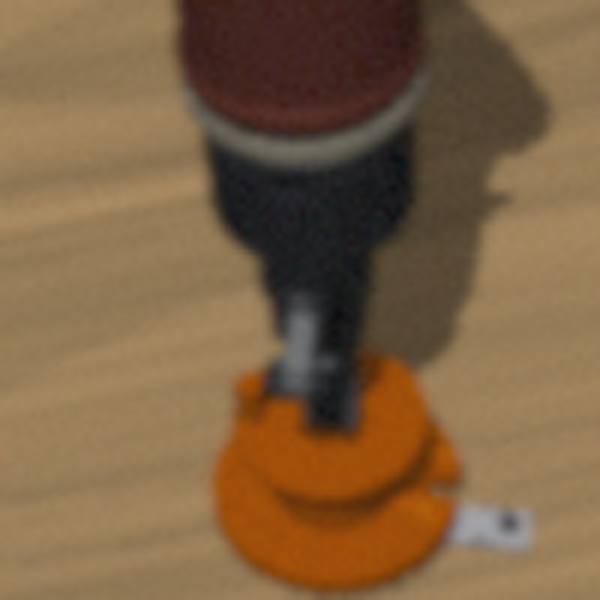

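>>> {"name": "jog_arm", "arguments": {"commands": [[[0, 0, 0], [0, 0, 1], 0], [[0, 0, 0], [0, 0, 2], 0], [[0, 0, 0], [0, 0, 3], 0], [[0, 0, 0], [0, 0, 4], 0], [[0, 0, 0], [0, 0, 4], 0]]}}

```text
time_s: 13.0
position: [0.5683, 0.0387, 0.0658]
tool_rot: [0.824, 0.567, 0.0, -0.0]
ft_force: [-0.2, -0.4, 2.6]
finger_gap: 0.002
```

Cap below 70 mm with little force, so the pin has entered the notch. I continue pressing.

>>> {"name": "jog_arm", "arguments": {"commands": [[[0, 0, 0], [0, 0, 1], 0], [[0, 0, 0], [0, 0, 2], 0], [[0, 0, 0], [0, 0, 3], 0], [[0, 0, 0], [0, 0, 3.5], 0], [[0, 0, 0], [0, 0, 3.5], 0]]}}

```text
time_s: 13.5
position: [0.5682, 0.0387, 0.0623]
tool_rot: [0.824, 0.567, 0.0, -0.0]
ft_force: [1.2, -1.2, 1.7]
finger_gap: 0.003
```

>>> {"name": "jog_arm", "arguments": {"commands": [[[0, 0, 0], [0, 0, 0.5], 0], [[0, 0, 0], [0, 0, 1], 0], [[0, 0, 0], [0, 0, 1], 0]]}}

```text
time_s: 13.8
position: [0.5683, 0.0386, 0.0622]
tool_rot: [0.824, 0.567, -0.0, 0.0]
ft_force: [-3.5, -1.6, 12.7]
finger_gap: 0.002
```

>>> {"name": "jog_arm", "arguments": {"commands": [[[0, 0, 0], [0, 0, 0.5], 0], [[0, 0, 0], [0, 0, 0.5], 0]]}}

```text
time_s: 14.0
position: [0.5684, 0.0386, 0.0621]
tool_rot: [0.824, 0.567, -0.0, 0.0]
ft_force: [-5.8, -2.0, 17.4]
finger_gap: 0.002
```

>>> {"name": "jog_arm", "arguments": {"commands": [[[0, 0, 0], [0, 0, -5], 0], [[0, 0, 0], [0, 0, -20], 0], [[0, 0, 0], [0, 0, -60], 0], [[0, 0, 0], [0, 0, -100], 0], [[0, 0, 0], [-40, 0, -120], 0], [[0, 0, 0], [-80, 0, -120], 0], [[0, 0, 0], [-120, 0, -120], 0], [[0, 0, 0], [-140, 0, -120], 0], [[0, 0, 0], [-140, 0, -120], 0], [[0, 0, 0], [-140, 0, -120], 0], [[0, 0, 0], [-140, 0, -120], 0]]}}

```text
time_s: 15.1
position: [0.5185, -0.0905, 0.1813]
tool_rot: [0.823, 0.567, 0.0, -0.0]
ft_force: [0.6, 0.2, -0.3]
finger_gap: 0.001
```

```bash
python3 - <<'E'
from h import *
s=status.observe();print(s['time_s'],s['position'],s['ft_force'],s['joint_vel'].round(3))
shot('scene','s10');shot('top','t10')
crop('s10',275,150,360,220,9,'s10c')
crop('t10',290,190,380,265,8,'t10c')
for n,t,b in(('top','t10',(295,190,375,265)),('scene','s10',(280,155,355,215))):
    P,C=cloud(n,t,*b)
    org=(C[:,0]>2*C[:,2]+10)&(C[:,0]>1.6*C[:,1])
    for lo,hi in((.05,.07),(.012,.03)):
        q=P[org&(P[:,2]>lo)&(P[:,2]<hi)]; print(n,len(q),'z',np.median(q[:,2]).round(4) if len(q) else 0)
E
```

```text
15.1 [ 0.51850311 -0.0904825   0.18126315] [ 0.59091068  0.22087556 -0.28735291] [-0.01   0.006 -0.001  0.     0.002 -0.001  0.003]
top 898 z 0.0623
top 511 z 0.0202
scene 620 z 0.0627
scene 571 z 0.0206
```

View pics/s10.png

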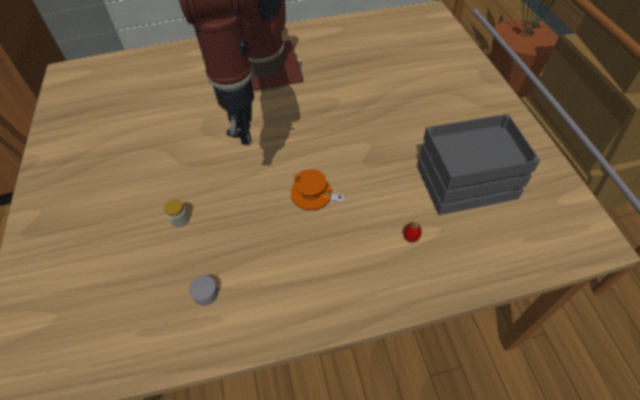

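View pics/s10c.png

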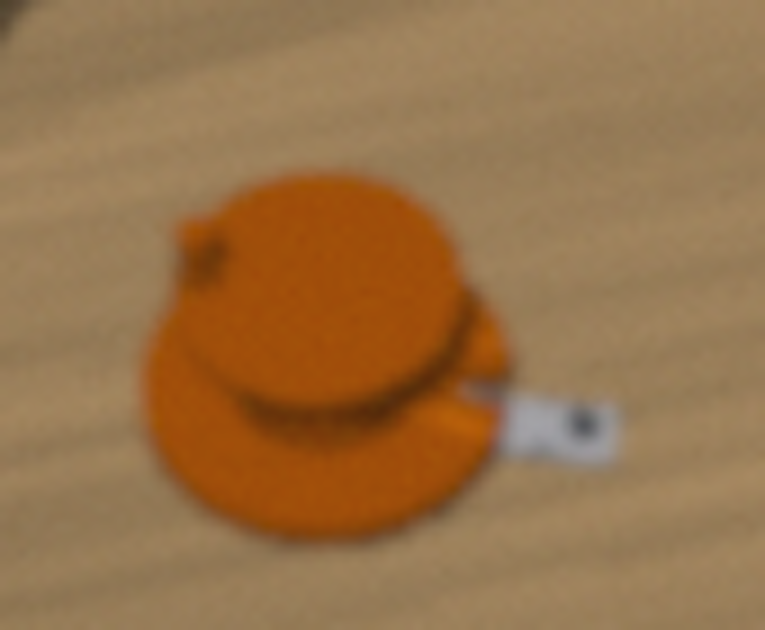

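View pics/t10c.png

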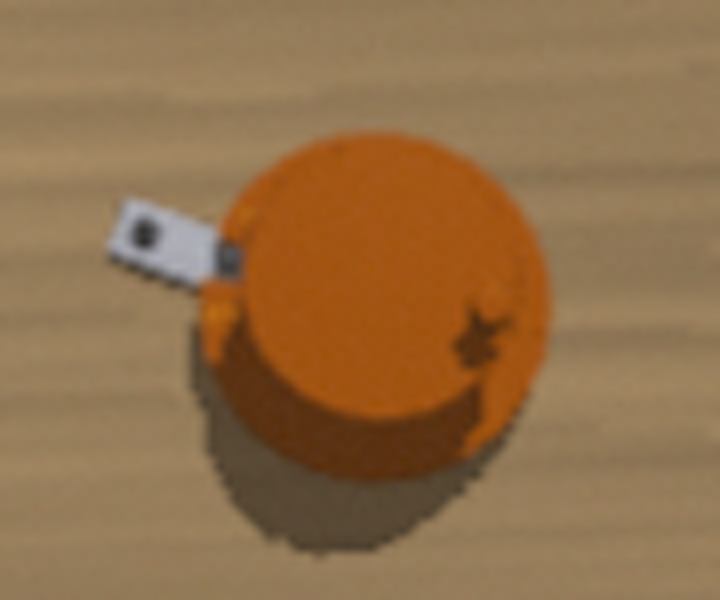

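The cap measures 62.3–62.7 mm and the flange top 20.2–20.6 mm, against 62 and 20 expected when home. The pin is in the notch, the other objects look unmoved and the arm is clear, so I am handing in.

```bash
python3 -c "
from cell import workorder
print(workorder.job_done())"
```

```text
the job is handed in; nothing more can be done
None
```

The spool is fully home on the base. I pushed the knob about 155° counter-clockwise with the shut fingertips until the notch was over the pin, then pressed on the middle of the cap. The job was handed in at about 15 s, with no gripping or lifting.

- **Alignment:** before pressing, the notch corners fitted 66–71° in the two cameras against the tab's 69°. That spread is within the allowance of about 5°, and the pin was visible inside the notch.
- **Pressing:** readings between steps stayed below 3 N until the spool bottomed with the fingertip at 62 mm. I then pressed to about 17 N against the stop.
- **Seated height:** after letting go, depth gave the cap top at 62.3–62.7 mm and the flange top at 20.2–20.6 mm, against 62 and 20 mm when home.
- **Surroundings:** the arm was clear and touching nothing. The tray, float, tin and jar look unmoved in the last scene picture, compared by eye only.

No check failed or disagreed beyond that spread in notch angle.

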